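# Pop and open the photometer's sample lid

## Robot

A 6-joint arm with a two-finger parallel gripper is mounted at the origin on the work surface. World frame = base frame: x ahead of the robot, y to its left, z up, the work surface at z = 0. Lengths are in m, angles in rad, forces in N, time in s.
With the tool pointing down it reaches from about 0.35 to 0.975 m from the base axis. Payload 4.9 kg.
Tool frame: the origin (TCP) lies on the centre line of the jaws, within the pads' length; the fingertips stand 14 mm ahead of it and the grasp point (between the pads) lies 5 mm behind it; z points along the fingers, y is the line along which they close (so a half turn about z gives the same grasp; the last joint's range is limited). The gripper opens to 85 mm and grips with 20 to 120 N. Pads are 22 mm wide; open, the fingers measure 114 mm over their backs; the gripper's body (76 mm by 85 mm) begins 54 mm behind the grasp point. The pads swing forward as they close: fully open they stand 13 mm farther back than shut.
Start: joints at [1.201, 0.053, 1.613, -0, 1.476, -0.119], TCP at [0.155, 0.605, 0.245] pointing down, gripper open.
Joint ranges: [-3.01, 3.01], [-1.01, 2.22], [0.06, 2.58], [-1.02, 4.17], [0.09, 2.62], [-3.14, 3.14]. Speed limits (rad/s): [2.57, 2.57, 3.14, 3.14, 3.14, 3.14].

## Interface

Orientations are given as a unit quaternion [w, x, y, z].
In Python, from plant import * gives the robot as it stands.
- The arm moves only by the tool send_rows, never from a script. Its argument "steps" is a list of rows, each an object with "translation": the shift along the tool's x, y, z in cm, a list of three; "delta_rot": the turn, a rotation vector about the tool's x, y, z in rad, a list of three; "jaw": the finger opening in cm, from 0 to 8.54. In form: [{"translation": [dx, dy, dz], "delta_rot": [rx, ry, rz], "jaw": jaw}, ...]. A call has exactly 8 rows; each row is the pose to reach, as a shift and turn from the pose commanded when the call began, along the tool's axes at that moment; what a row does not reach only later rows make up. A row lasts 1/10 s, in which the tool goes at most 50 mm and 8.59 degrees, less where a joint would pass 70% of its speed; a pose out of reach is approached as far as the arm can. A call with a gripper value outside its range is refused whole. The fingers move at their own pace and stop on an object; the grip force is fixed at half the most. Time passes only in rows, so rows that repeat a pose let the fingers close, or fill a call up. It gives the time, the measured TCP pose, the force, the opening and the grip force at its end, in the units of the state.
- state(): the state, without advancing time (a new reading comes with each control period).
- grab_frame(name): name is "scene" or "top"; returns a dict with "pixels" (384x512x3 uint8, blue, green, red), "range_z" (384x512 float32, m along the optical axis (not along the pixel's ray), 0 where there is no reading), "fx", "fy", "cx", "cy" (pixels), "dist" ([k1, k2, p1, p2, k3] as OpenCV has them; the pictures are not rectified), "rvec" (rotation vector, rad) and "tvec" (3), from world to camera coordinates, as OpenCV has them. Camera axes: x right, y down, z forward; pixel columns grow to the right and rows downward; lengths in m; the calibration is good to about 2 mm. A picture is of the moment at which its call begins.
- job_done(): hands the job in; it is judged then, once.
The state is a dict: "time": time; "joint_pos": joint angles; "joint_vel": joint speeds; "joint_efforts": joint torques, N m; "tool_pos": TCP position; "tool_rot": TCP orientation; "contact_force": force on the tool from outside, world axes, zero at the start; "ft_torque": the same for the moment, N m; "gripper_width": opening from 0.0 (shut) to 1.0 (fully open); "grasp_force": force on a finger pad.
Only numpy, scipy, OpenCV 4.12 (cv2) and the standard library are available. Lean on these libraries where they do the work, as an engineer would, in place of code of your own. Each camera call takes 0.05 s, during which the arm holds its last target. There are 200 camera calls.

## Task

The sample lid of the bench photometer is latched shut. With the fingertips only, press down the release tab in front of the lid until the lid springs up by itself, then push the lid up and back until it rests fully open against its stop, and take the hand away. Use light fingertip pressure, pinch or lift nothing, and leave the cuvette inside and everything else on the bench where it stands.

Things in the scene. Friction and masses are not known exactly. Their poses are not given: they have to be found in the camera images.
- photometer: Bench photometer, fixed; white case 220 deep x 300 wide mm. Origin: centre of its underside; +x from front to rear, +y to its left, z up. Front deck (x -110 to -32 mm) 84 mm high, main deck behind it 100 mm. Left half (centred on y +80 mm): release tab in front, sample lid behind it. Right half (y below +15 mm): sloped console with display and keys, up to 131 mm high, not used.
- tab_press (a point): Where to press the release tab: middle of the ribs on its top face, 103 mm above the bench; moves with the tab. The tab is a grey paddle 44 x 44 x 5 mm in front of the lid; its 22 mm wide hook starts 20 mm behind this point, stands 10 mm higher and holds the lid's lip. Axes as the photometer's while the tab is up.
- tab (a joint): Turn of the tab: 0 up, grows as it is pressed down, stop at 0.24 rad. The press point sinks about 4 mm to the release (0.125 rad) and 7.5 mm to the stop, and goes 5 mm towards the front. It takes about 1.3 N to start, 3 N to release and 4.5 N to reach the stop; it springs back when let go.
- lid_lip (a point): Middle of the lower front edge of the lid's lip, moves with the lid: 107 mm from the hinge axis, 103 mm above the bench when shut. The lid is a grey hollow cover 104 deep x 100 wide x 22 mm high, about 110 g; its lip, 90 mm wide, 5 mm thick, stands 7 mm out of its front. Axes: the photometer's, turned with the lid.
- lid_hinge (a point): Middle of the lid's hinge axis, which runs along the photometer's y: 70 mm behind, 80 mm left of the photometer's origin, 104 mm above the bench. Axes as the photometer's.
- lid (a joint): Opening of the lid: 0 shut, grows as its front rises up and back; stop at 1.8 rad. Once released, a spring pin lifts it to 0.63 rad within half a second and holds it there. Farther it must be pushed (about 0.05 Nm, less as it rises); let go below 1.2 rad it drops back to 0.63, near 1.3 to 1.45 it just stands, past 1.5 its weight lays it on the stop, where it stays. Damped.
- cuvette: Clear cuvette 12.5 x 12.5 x 45 mm, 14 g, upright and loose in the cell well under the lid; origin at the centre of its foot, 65 mm above the bench; 10 mm of it stand out of the deck. 56 mm in front of the hinge axis.
- dropper_a: White dropper bottle, 36 mm dia., 94 mm high, loose, left of the photometer; origin under its centre.
- dropper_b: Second dropper bottle, the same, left of the photometer.
- marker: Marker pen standing on its cap, 18 mm dia., 124 mm high, loose, just in front of the photometer; origin under its centre.
- cuvette_rack: White rack of cuvettes, 55 x 115 x 46 mm with the cuvettes, loose, left of the dropper bottles; origin under its centre.
- stain_chart: Wooden frame with a white plate of stain spots, 140 x 190 x 16 mm, lying flat in front of the console, loose; origin under its centre.
- carton: Small detergent carton, 36 x 65 x 95 mm, upright, loose, right of the photometer; origin under its centre.
- sample_jar: Amber jar with white cap, 48 mm dia., 64 mm high, loose, right of the photometer near its front; origin under its centre.

How it is judged:
By the outcome, as a careful person would: the job done as asked, in the order asked, and still so for the second after the job is handed in, with the robot touching nothing.
It also fails if it takes over 40 s, if anything falls off the work surface, if the arm or the gripper's body presses on something with over 40 N, if the wrist force passes 120 N, or if a joint passes its speed limit or range.

## Working session

There is one attempt and no reset: what is moved stays moved. The work goes in short steps, Python scripts to look and compute and a tool call to move; the robot and the scene stay as the last step left them, time stands still between calls to the robot, and variables do not carry over. Pictures are saved under pics/ and viewed, at most 10 in all, crops included, and the job is handed in when it is done.

Besides the shell and the picture viewer there is one more tool, called after "Request:" in YAML: its name, and indented under it one key for each argument. send_rows: Moves the arm, as the interface text tells. Its arguments: {"type":"object","properties":{"steps":{"type":"array","items":{"type":"object","properties":{"translation":{"type":"array","items":{"type":"number"}},"delta_rot":{"type":"array","items":{"type":"number"}},"jaw":{"type":"number"}}}}},"required":["steps"]}

```bash
mkdir -p pics; cat > h.py <<'E'
from plant import *
import numpy as np, cv2
from scipy.spatial.transform import Rotation as R
def cam(n):
    f=grab_frame(n); f['K']=np.array([[f['fx'],0,f['cx']],[0,f['fy'],f['cy']],[0,0,1.]])
    f['Rm']=cv2.Rodrigues(np.array(f['rvec'],float))[0]; f['t']=np.array(f['tvec'],float).reshape(3); return f
def pts(f,uv,z=None):
    uv=np.array(uv,float).reshape(-1,2)
    n=cv2.undistortPoints(uv.reshape(-1,1,2),f['K'],np.array(f['dist'],float)).reshape(-1,2)
    d=np.c_[n,np.ones(len(n))]
    if z is None:
        r=np.array([f['range_z'][int(round(v)),int(round(u))] for u,v in uv]); return (d*r[:,None]-f['t'])@f['Rm']
    c=-f['Rm'].T@f['t']; w=d@f['Rm']; return c+w*((z-c[2])/w[:,2])[:,None]
def proj(f,P):
    return cv2.projectPoints(np.array(P,float).reshape(-1,3),np.array(f['rvec'],float),f['t'],f['K'],np.array(f['dist'],float))[0].reshape(-1,2)
E
python3 - <<'E'
from h import *
for n in('scene','top'):
    f=cam(n); cv2.imwrite(f'pics/{n}0.png',cv2.resize(f['pixels'],(800,600)))
    print(n,-f['Rm'].T@f['t'],f['Rm'][2])
s=state();print(s['tool_pos'],s['tool_rot'],s['contact_force'],s['gripper_width'])
E
```

```text
scene [ 0.98069767 -0.49748475  0.63500216] [-0.53788468  0.58357608 -0.60837408]
top [0.43078144 0.0125126  1.06391265] [ 7.72866845e-02  5.82497999e-04 -9.97008741e-01]
[0.15490512 0.60493081 0.24415458] [-2.37988825e-04  1.25051031e-01  9.92149842e-01 -9.35129958e-04] [ 0.80003553  0.02502537 -0.6436671 ] 0.9991283774377838
```

View pics/scene0.png

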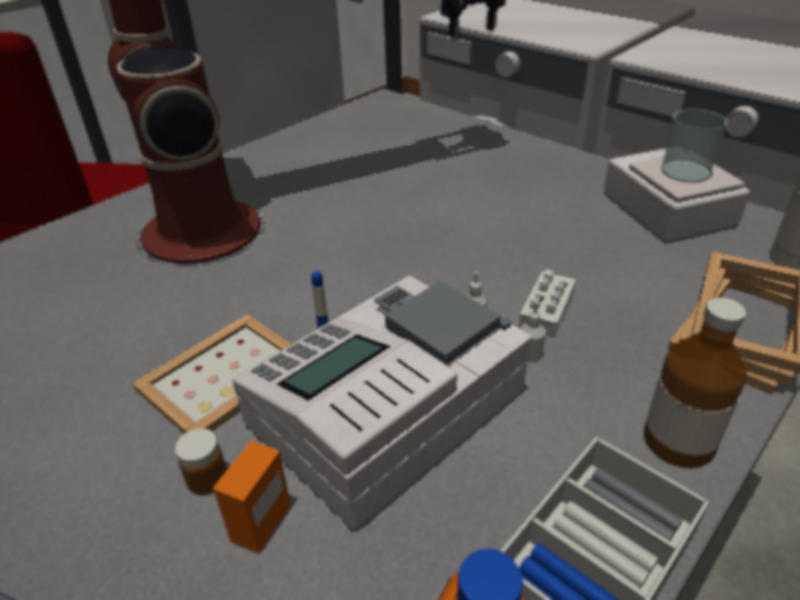

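View pics/top0.png

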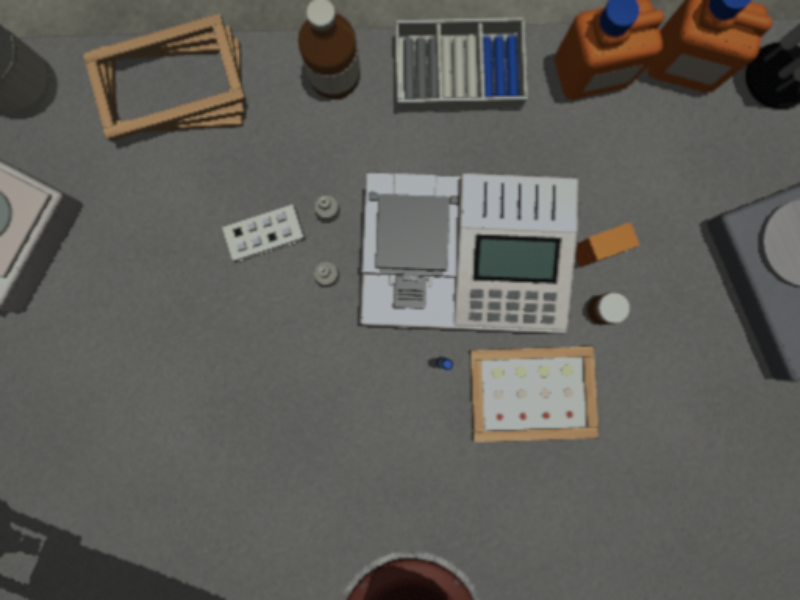

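The top view (800 px scale) shows the photometer at u 360–578, v 172–332, nearly square to world. The tab ribs are near (410,292), the lid at 376–450 × 195–270 and the marker at (445,363). Next I'll take an enlarged crop for pixel readings.

```bash
python3 - <<'E'
from h import *
f=cam('top'); c=f['pixels'][100:240,220:380]; cv2.imwrite('pics/crop.png',cv2.resize(c,(640,560),interpolation=cv2.INTER_CUBIC))
s=.64
uv=np.array([[409,291],[413,232],[378,196],[449,200],[376,266],[446,270],[445,363],[412,310]])*s
for p in pts(f,uv): print(p.round(4))
E
```

```text
[ 0.5077 -0.0082  0.1018]
[ 0.5884 -0.0154  0.1258]
[0.6473 0.033  0.096 ]
[ 0.6333 -0.0674  0.122 ]
[0.5421 0.0374 0.1233]
[ 0.5356 -0.0612  0.11  ]
[ 0.405  -0.0549  0.1239]
[ 0.4815 -0.0123  0.0819]
```

View pics/crop.png

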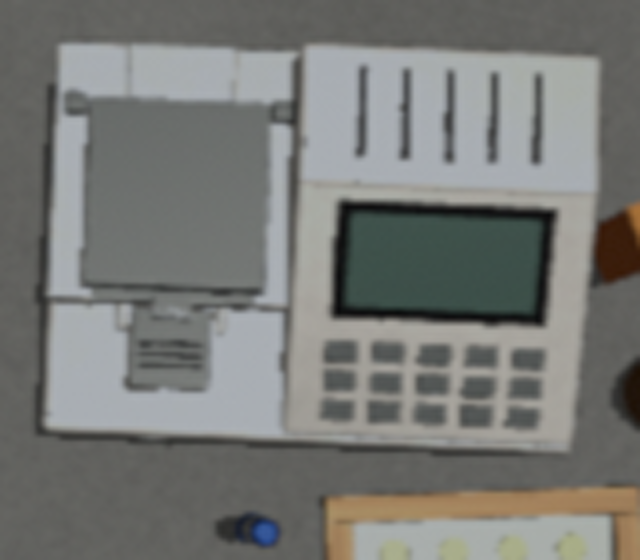

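The crop shows the ribs centred at (170,354), the hinge ears at (75,103) and (283,112), and the lid's front lip at about v 290. The marker tip is at (264,530).

```bash
python3 - <<'E'
from h import *
f=cam('top')
def P(l,z): return pts(f,np.array(l)/4.+[220-.4,100-.4],z)
a=P([[170,354],[127,386],[208,388]],.103);h=P([[75,103],[283,112]],.108);d=P([[42,430],[287,434]],.084);m=P([[58,44],[48,298]],.1)
l=P([[93,99],[268,103],[263,292],[81,286]],.125)
for n,x in zip(['tab','hinge','deckfront','left edge','lid'],[a,h,d,m,l]): print(n,x.round(4).tolist())
L=lambda p,q:np.arctan2(*(q-p)[[1,0]][::1])
print('yaw',[np.arctan2(v[1],v[0]) for v in (m[0]-m[1],l[0]-l[3],l[1]-l[2])],[np.arctan2(-v[0],v[1]) for v in(h[0]-h[1],d[0]-d[1],l[0]-l[1])])
# marker
print(P([[264,530]],.124))
E
```

```text
tab [[0.5034, -0.0088, 0.103], [0.4862, 0.0155, 0.103], [0.484, -0.0294, 0.103]]
hinge [[0.645, 0.0408, 0.108], [0.6371, -0.0753, 0.108]]
deckfront [[0.4636, 0.0641, 0.084], [0.458, -0.0741, 0.084]]
left edge [[0.6809, 0.0499, 0.1], [0.5367, 0.0584, 0.1]]
lid [[0.6432, 0.0303, 0.125], [0.6386, -0.0657, 0.125], [0.5344, -0.0598, 0.125], [0.54, 0.0391, 0.125]]
yaw [np.float64(-0.059163168718803616), np.float64(-0.08525327687630731), np.float64(-0.056141346347354674)] [np.float64(-0.06812002668902237), np.float64(-0.0402110121661583), np.float64(-0.04744399327133134)]
[[ 0.40546418 -0.05662281  0.124     ]]
```

```bash
cat >> h.py <<'E'
def dl(target):
    s=state(); q=np.array(s['tool_rot']); Rt=R.from_quat(q[[1,2,3,0]]).as_matrix()
    print('t',round(s['time'],2),'tcp',np.round(s['tool_pos'],4),'F',np.round(s['contact_force'],2),'w',round(s['gripper_width'],3))
    for T in np.atleast_2d(target): print(T,'->cm',(100*Rt.T@(np.array(T)-s['tool_pos'])).round(2))
    print('tool axes (cols)',Rt.round(3).tolist())
E
python3 -c "
from h import *
dl([[.33,.3,.245],[.5,-.009,.20]])"
```

```text
t 0.2 tcp [0.155  0.6051 0.2445] F [-0.04  0.35  0.13] w 1.003
[0.33  0.3   0.245] ->cm [-2.453e+01 -2.521e+01 -2.000e-02]
[ 0.5   -0.009  0.2  ] ->cm [-48.66 -50.92   4.51]
tool axes (cols) [[-0.969, 0.248, -0.0], [0.248, 0.969, -0.001], [0.0, -0.001, -1.0]]
```

Request:
send_rows:
  steps:
    - {"translation": [-3, -3, 0], "delta_rot": [0, 0, -0.03], "jaw": 0}
    - {"translation": [-6, -6.2, 0], "delta_rot": [0, 0, -0.06], "jaw": 0}
    - {"translation": [-9, -9.3, 0], "delta_rot": [0, 0, -0.09], "jaw": 0}
    - {"translation": [-12, -12.4, 0], "delta_rot": [0, 0, -0.12], "jaw": 0}
    - {"translation": [-15, -15.5, 0], "delta_rot": [0, 0, -0.15], "jaw": 0}
    - {"translation": [-18, -18.7, 0], "delta_rot": [0, 0, -0.18], "jaw": 0}
    - {"translation": [-21, -21.8, 0], "delta_rot": [0, 0, -0.19], "jaw": 0}
    - {"translation": [-24, -25, 0], "delta_rot": [0, 0, -0.19], "jaw": 0}

```text
time: 1.0
tool_pos: [0.3259, 0.3021, 0.2453]
tool_rot: [0.0, 0.03, 1.0, 0.0]
contact_force: [1.1, -0.4, -0.4]
gripper_width: -0.0
grasp_force: 0.0
```

```bash
python3 -c "
from h import *
dl([[.5,-.009,.19]])"
```

```text
t 1.0 tcp [0.3259 0.3021 0.2453] F [ 1.06 -0.41 -0.41] w -0.0
[ 0.5   -0.009  0.19 ] ->cm [-19.24 -30.01   5.53]
tool axes (cols) [[-0.998, 0.06, 0.0], [0.06, 0.998, 0.0], [-0.0, 0.0, -1.0]]
```

Request:
send_rows:
  steps:
    - {"translation": [-2.6, -4, 0], "delta_rot": [0, 0, 0], "jaw": 0}
    - {"translation": [-5.2, -8.2, 0], "delta_rot": [0, 0, 0], "jaw": 0}
    - {"translation": [-8, -12.4, 0], "delta_rot": [0, 0, 0], "jaw": 0}
    - {"translation": [-10.7, -16.6, 0], "delta_rot": [0, 0, 0], "jaw": 0}
    - {"translation": [-13.4, -20.8, 1], "delta_rot": [0, 0, 0], "jaw": 0}
    - {"translation": [-16, -25, 2.5], "delta_rot": [0, 0, 0], "jaw": 0}
    - {"translation": [-18.2, -28.5, 4.5], "delta_rot": [0, 0, 0], "jaw": 0}
    - {"translation": [-19.2, -30, 5.5], "delta_rot": [0, 0, 0], "jaw": 0}

```text
time: 1.8
tool_pos: [0.4992, -0.0106, 0.1884]
tool_rot: [-0.001, 0.032, 0.999, -0.0]
contact_force: [-0.3, 0.8, 0.2]
gripper_width: 0.0
grasp_force: 0.0
```

```bash
python3 - <<'E'
from h import *
dl([[.502,-.009,.125]])
f=cam('scene'); c=f['pixels'][140:260,190:350]; cv2.imwrite('pics/s1.png',cv2.resize(c,(800,600),interpolation=cv2.INTER_CUBIC))
s=state(); p=np.array(s['tool_pos'])-[0,0,.014]
print('proj tip, press',((proj(f,[p,[.5034,-.0088,.103]])-[190,140])*5).round())
E
```

```text
t 1.8 tcp [ 0.4992 -0.0106  0.1884] F [-0.3   0.83  0.24] w 0.0
[ 0.502 -0.009  0.125] ->cm [-0.29  0.18  6.34]
tool axes (cols) [[-0.998, 0.064, -0.002], [0.064, 0.998, -0.0], [0.002, -0.001, -1.0]]
proj tip, press [[293. 110.]
 [311. 250.]]
```

View pics/s1.png

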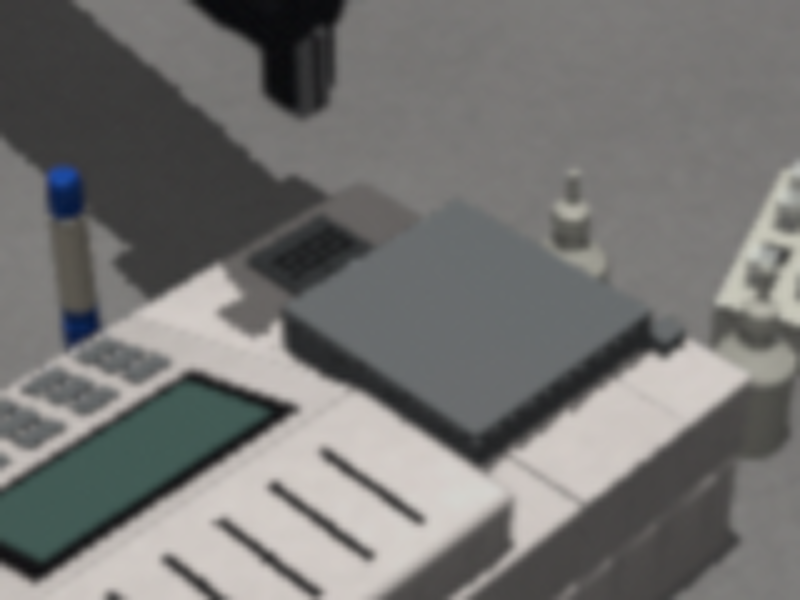

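The view shows the closed fingertips at (298,112), matching their projection, and the ribs around (312,250), matching the press point. I'll descend to 5 mm above the tab.

Request:
send_rows:
  steps:
    - {"translation": [-0.1, 0.1, 1.5], "delta_rot": [0, 0, 0], "jaw": 0}
    - {"translation": [-0.2, 0.2, 3], "delta_rot": [0, 0, 0], "jaw": 0}
    - {"translation": [-0.2, 0.2, 4.3], "delta_rot": [0, 0, 0], "jaw": 0}
    - {"translation": [-0.2, 0.2, 5.2], "delta_rot": [0, 0, 0], "jaw": 0}
    - {"translation": [-0.2, 0.2, 5.8], "delta_rot": [0, 0, 0], "jaw": 0}
    - {"translation": [-0.2, 0.2, 6.1], "delta_rot": [0, 0, 0], "jaw": 0}
    - {"translation": [-0.2, 0.2, 6.1], "delta_rot": [0, 0, 0], "jaw": 0}
    - {"translation": [-0.2, 0.2, 6.1], "delta_rot": [0, 0, 0], "jaw": 0}

```text
time: 2.65
tool_pos: [0.5015, -0.0055, 0.1299]
tool_rot: [0.001, 0.03, 1.0, -0.0]
contact_force: [-0.7, -0.4, 1.1]
gripper_width: -0.001
grasp_force: 0.0
```

```bash
python3 -c "
from h import *
dl([[.502,-.009,.117]])"
```

```text
t 2.65 tcp [ 0.5015 -0.0055  0.1299] F [-0.66 -0.37  1.09] w -0.001
[ 0.502 -0.009  0.117] ->cm [-0.07 -0.34  1.29]
tool axes (cols) [[-0.998, 0.061, 0.001], [0.061, 0.998, -0.0], [-0.001, -0.0, -1.0]]
```

Request:
send_rows:
  steps:
    - {"translation": [0, -0.1, 0.5], "delta_rot": [0, 0, 0], "jaw": 0}
    - {"translation": [0, -0.3, 0.9], "delta_rot": [0, 0, 0], "jaw": 0}
    - {"translation": [0, -0.3, 1.1], "delta_rot": [0, 0, 0], "jaw": 0}
    - {"translation": [0, -0.3, 1.2], "delta_rot": [0, 0, 0], "jaw": 0}
    - {"translation": [0, -0.3, 1.3], "delta_rot": [0, 0, 0], "jaw": 0}
    - {"translation": [0, -0.3, 1.4], "delta_rot": [0, 0, 0], "jaw": 0}
    - {"translation": [0, -0.3, 1.4], "delta_rot": [0, 0, 0], "jaw": 0}
    - {"translation": [0, -0.3, 1.4], "delta_rot": [0, 0, 0], "jaw": 0}

```text
time: 3.45
tool_pos: [0.5009, -0.0086, 0.1157]
tool_rot: [-0.0, 0.03, 1.0, -0.0]
contact_force: [-2.5, 1.1, 4.5]
gripper_width: 0.004
grasp_force: 2.5
```

```bash
python3 - <<'E'
from h import *
f=cam('scene'); c=f['pixels'][140:260,190:350]; cv2.imwrite('pics/s2.png',cv2.resize(c,(640,480),interpolation=cv2.INTER_CUBIC))
dl([.5,-.009,.112]); dl([.5,-.009,.112])
E
```

```text
t 3.5 tcp [ 0.5009 -0.0086  0.1157] F [-4.45 -0.51  5.75] w -0.001
[ 0.5   -0.009  0.112] ->cm [ 0.08 -0.05  0.37]
tool axes (cols) [[-0.998, 0.061, -0.0], [0.061, 0.998, -0.0], [0.0, -0.0, -1.0]]
t 3.5 tcp [ 0.5009 -0.0086  0.1157] F [-4.45 -0.51  5.75] w -0.001
[ 0.5   -0.009  0.112] ->cm [ 0.08 -0.05  0.37]
tool axes (cols) [[-0.998, 0.061, -0.0], [0.061, 0.998, -0.0], [0.0, -0.0, -1.0]]
```

View pics/s2.png

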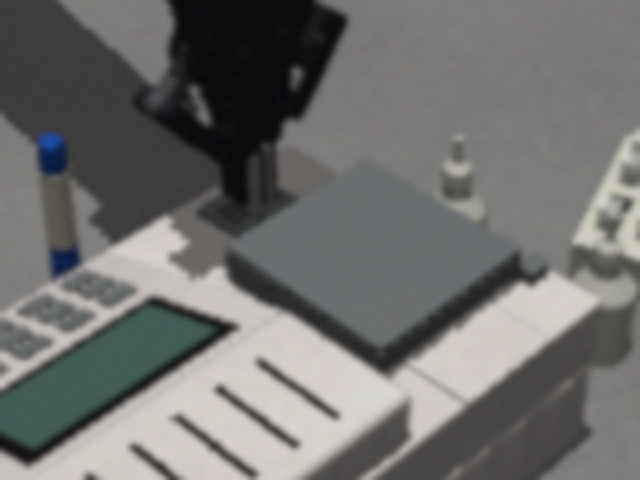

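The lid is still shut, with its front edge at (230–370, 260–350). The fingers are on the ribs at (250,200). The forward drag is friction, so I'll follow the tab's arc, moving forward as I go down.

Request:
send_rows:
  steps:
    - {"translation": [0.1, 0, 0], "delta_rot": [0, 0, 0], "jaw": 0}
    - {"translation": [0.2, 0, 0.05], "delta_rot": [0, 0, 0], "jaw": 0}
    - {"translation": [0.25, 0, 0.1], "delta_rot": [0, 0, 0], "jaw": 0}
    - {"translation": [0.3, 0, 0.15], "delta_rot": [0, 0, 0], "jaw": 0}
    - {"translation": [0.35, 0, 0.2], "delta_rot": [0, 0, 0], "jaw": 0}
    - {"translation": [0.35, 0, 0.2], "delta_rot": [0, 0, 0], "jaw": 0}
    - {"translation": [0.35, 0, 0.2], "delta_rot": [0, 0, 0], "jaw": 0}
    - {"translation": [0.35, 0, 0.2], "delta_rot": [0, 0, 0], "jaw": 0}

```text
time: 4.3
tool_pos: [0.4975, -0.0083, 0.1133]
tool_rot: [0.0, 0.03, 1.0, 0.0]
contact_force: [1.3, 0.5, 2.5]
gripper_width: -0.002
grasp_force: 1.0
```

```bash
python3 - <<'E'
from h import *
f=cam('scene')
dl([.5,-.009,.112])
# lid rear/front depth check: point of lid top near front
u=proj(f,[[.545,-.012,.125],[.59,-.014,.125]]);print(pts(f,u))
E
```

```text
t 4.35 tcp [ 0.4975 -0.0083  0.1134] F [0.86 0.2  2.22] w -0.002
[ 0.5   -0.009  0.112] ->cm [-0.25 -0.05  0.14]
tool axes (cols) [[-0.998, 0.061, 0.0], [0.061, 0.998, -0.0], [-0.0, 0.0, -1.0]]
[[ 0.58109194 -0.05221616  0.16724711]
 [ 0.60856955 -0.03697965  0.14924   ]]
```

Request:
send_rows:
  steps:
    - {"translation": [0.2, 0, -0.4], "delta_rot": [0, 0, 0], "jaw": 0}
    - {"translation": [0.5, 0, -1.2], "delta_rot": [0, 0, 0], "jaw": 0}
    - {"translation": [0.5, 0, -2.2], "delta_rot": [0, 0, 0], "jaw": 0}
    - {"translation": [0.3, 0, -3.3], "delta_rot": [0, 0, 0], "jaw": 0}
    - {"translation": [0, 0, -4.4], "delta_rot": [0, 0, 0], "jaw": 0}
    - {"translation": [-0.6, 0, -5.1], "delta_rot": [0, 0, 0], "jaw": 0}
    - {"translation": [-1.0, 0, -5.2], "delta_rot": [0, 0, 0], "jaw": 0}
    - {"translation": [-1.0, 0, -5.2], "delta_rot": [0, 0, 0], "jaw": 0}

```text
time: 5.15
tool_pos: [0.5081, -0.0091, 0.1657]
tool_rot: [0.0, 0.03, 1.0, -0.0]
contact_force: [0.4, 0.3, -1.1]
gripper_width: -0.003
grasp_force: 0.0
```

```bash
python3 - <<'E'
from h import *
f=cam('scene'); c=f['pixels'][110:260,180:380]; cv2.imwrite('pics/s3.png',cv2.resize(c,(800,600),interpolation=cv2.INTER_CUBIC))
H=np.array([.641,-.015,.104]); a=.62
p=[H+[-.107*np.cos(a)*.998,.107*np.cos(a)*.06,.107*np.sin(a)]]
p+=[np.array(state()['tool_pos'])-[0,0,.014]]
print(p[0],((proj(f,p)-[180,110])*4).round()); dl(p[0])
E
```

```text
[ 0.55408918 -0.0097749   0.16617076] [[360. 260.]
 [292. 248.]]
t 5.2 tcp [ 0.5075 -0.0089  0.165 ] F [-0.5   0.53 -1.1 ] w 0.006
[ 0.55408918 -0.0097749   0.16617076] ->cm [-4.65  0.2  -0.12]
tool axes (cols) [[-0.998, 0.061, -0.001], [0.061, 0.998, 0.0], [0.001, 0.0, -1.0]]
```

View pics/s3.png

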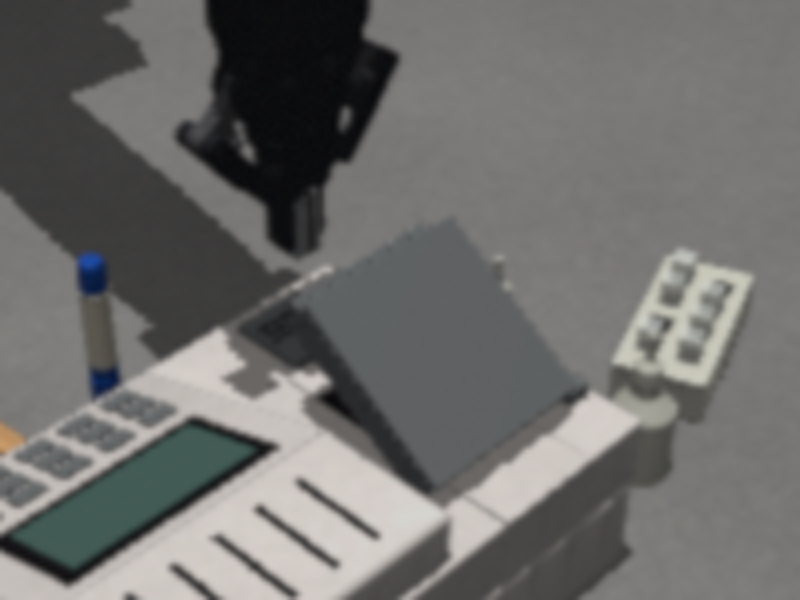

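The lid has sprung up: its front edge runs from (300,300) to (450,220), the tip is at (298,255), and the predicted lip at (360,260) fits. Now I'll push along the lip's arc.

Request:
send_rows:
  steps:
    - {"translation": [-1.2, 0, 0], "delta_rot": [0, 0, 0], "jaw": 0}
    - {"translation": [-2.2, 0, 0], "delta_rot": [0, 0, 0], "jaw": 0}
    - {"translation": [-2.9, 0, 0], "delta_rot": [0, 0, 0], "jaw": 0}
    - {"translation": [-3.4, 0, 0], "delta_rot": [0, 0, 0], "jaw": 0}
    - {"translation": [-3.8, 0, -0.3], "delta_rot": [0, 0, 0], "jaw": 0}
    - {"translation": [-4.2, 0, -0.8], "delta_rot": [0, 0, 0], "jaw": 0}
    - {"translation": [-4.7, 0, -1.4], "delta_rot": [0, 0, 0], "jaw": 0}
    - {"translation": [-5.2, 0, -1.8], "delta_rot": [0, 0, 0], "jaw": 0}

```text
time: 6.0
tool_pos: [0.5596, -0.0121, 0.1837]
tool_rot: [0.0, 0.03, 1.0, -0.0]
contact_force: [-1.2, 0.1, 2.4]
gripper_width: -0.001
grasp_force: 0.6
```

```bash
python3 - <<'E'
from h import *
f=cam('scene'); c=f['pixels'][90:240,180:380]; cv2.imwrite('pics/s4.png',cv2.resize(c,(800,600),interpolation=cv2.INTER_CUBIC))
dl([.644,-.017,.209])
E
```

```text
t 6.05 tcp [ 0.5608 -0.0123  0.1845] F [-0.16 -0.88  1.31] w 0.003
[ 0.644 -0.017  0.209] ->cm [-8.34  0.03 -2.43]
tool axes (cols) [[-0.998, 0.061, 0.002], [0.061, 0.998, -0.0], [-0.002, -0.0, -1.0]]
```

View pics/s4.png

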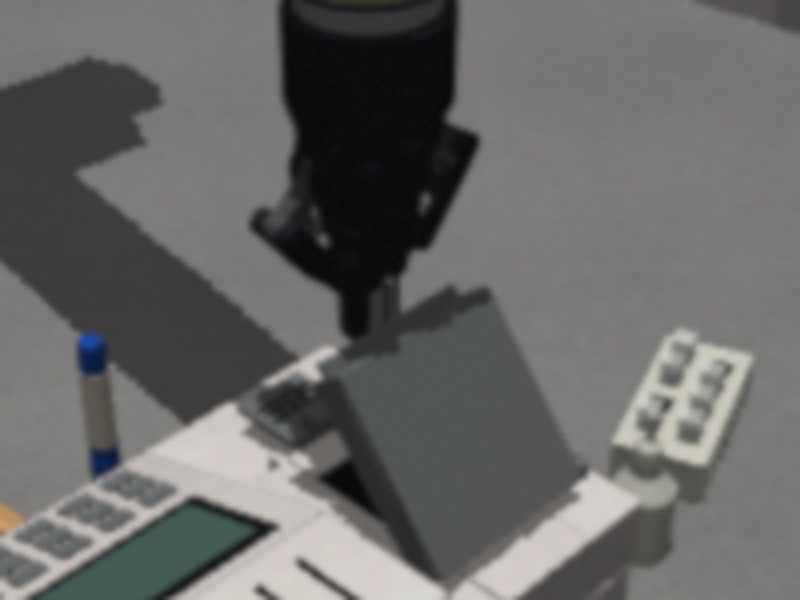

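The lid is rising with the fingertip behind its lip at (360,330), so I'll continue along the arc.

Request:
send_rows:
  steps:
    - {"translation": [-0.5, 0, -0.5], "delta_rot": [0, 0, 0], "jaw": 0}
    - {"translation": [-1.1, 0, -0.9], "delta_rot": [0, 0, 0], "jaw": 0}
    - {"translation": [-1.7, 0, -1.3], "delta_rot": [0, 0, 0], "jaw": 0}
    - {"translation": [-2.3, 0, -1.6], "delta_rot": [0, 0, 0], "jaw": 0}
    - {"translation": [-2.9, 0, -1.8], "delta_rot": [0, 0, 0], "jaw": 0}
    - {"translation": [-3.5, 0, -2.0], "delta_rot": [0, 0, 0], "jaw": 0}
    - {"translation": [-4.1, 0, -2.2], "delta_rot": [0, 0, 0], "jaw": 0}
    - {"translation": [-4.7, 0, -2.3], "delta_rot": [0, 0, 0], "jaw": 0}

```text
time: 6.85
tool_pos: [0.6068, -0.015, 0.2065]
tool_rot: [0.0, 0.03, 1.0, -0.0]
contact_force: [0.2, 0.0, 0.3]
gripper_width: 0.001
grasp_force: 0.1
```

Request:
send_rows:
  steps:
    - {"translation": [-0.6, 0, -0.1], "delta_rot": [0, 0, 0], "jaw": 0}
    - {"translation": [-1.2, 0, -0.1], "delta_rot": [0, 0, 0], "jaw": 0}
    - {"translation": [-1.8, 0, -0.2], "delta_rot": [0, 0, 0], "jaw": 0}
    - {"translation": [-2.4, 0, -0.2], "delta_rot": [0, 0, 0], "jaw": 0}
    - {"translation": [-3.0, 0, -0.2], "delta_rot": [0, 0, 0], "jaw": 0}
    - {"translation": [-3.4, 0, -0.2], "delta_rot": [0, 0, 0], "jaw": 0}
    - {"translation": [-3.7, 0, -0.2], "delta_rot": [0, 0, 0], "jaw": 0}
    - {"translation": [-3.7, 0, -0.2], "delta_rot": [0, 0, 0], "jaw": 0}

```text
time: 7.65
tool_pos: [0.6434, -0.0173, 0.2082]
tool_rot: [-0.0, 0.03, 1.0, -0.0]
contact_force: [0.1, -0.2, -0.2]
gripper_width: -0.001
grasp_force: 0.0
```

```bash
python3 - <<'E'
from h import *
f=cam('scene'); c=f['pixels'][90:240,180:380]; cv2.imwrite('pics/s5.png',cv2.resize(c,(800,600),interpolation=cv2.INTER_CUBIC))
dl([.644,-.017,.209])
E
```

```text
t 7.7 tcp [ 0.6432 -0.0172  0.2082] F [0.26 0.83 0.13] w 0.0
[ 0.644 -0.017  0.209] ->cm [-0.08  0.03 -0.08]
tool axes (cols) [[-0.998, 0.061, -0.0], [0.061, 0.998, -0.0], [0.0, -0.0, -1.0]]
```

View pics/s5.png

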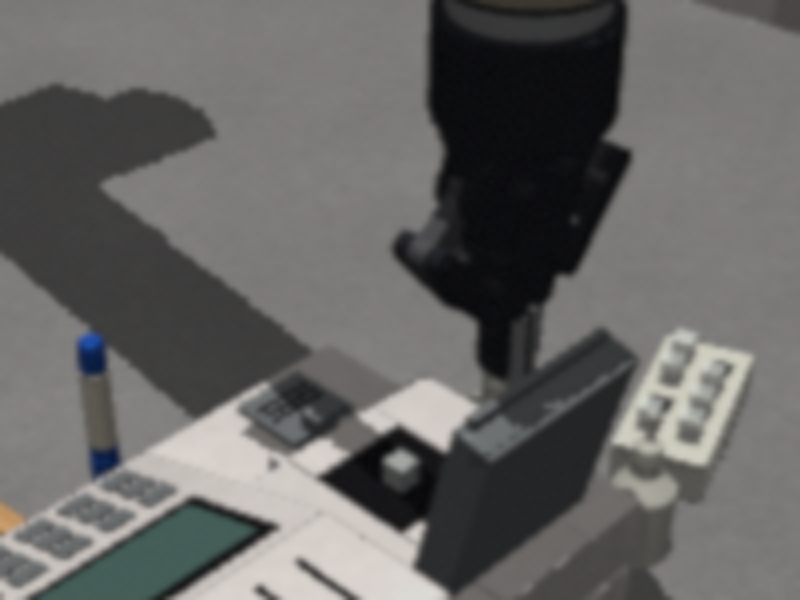

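The lid is leaning back past vertical on its stop, with its top edge from (470,430) to (625,340). The cuvette is in place at (402,467) and the fingers are free. I'll back the hand away forward and up.

Request:
send_rows:
  steps:
    - {"translation": [1, 0, 0], "delta_rot": [0, 0, 0], "jaw": 0}
    - {"translation": [3, 0, 0], "delta_rot": [0, 0, 0], "jaw": 0}
    - {"translation": [6, 0, -0.5], "delta_rot": [0, 0, 0], "jaw": 0}
    - {"translation": [10, 0, -2], "delta_rot": [0, 0, 0], "jaw": 0}
    - {"translation": [14, 0, -4], "delta_rot": [0, 0, 0], "jaw": 0}
    - {"translation": [18, 0, -6], "delta_rot": [0, 0, 0], "jaw": 0}
    - {"translation": [20, 0, -7], "delta_rot": [0, 0, 0], "jaw": 0}
    - {"translation": [20, 0, -7], "delta_rot": [0, 0, 0], "jaw": 0}

```text
time: 8.5
tool_pos: [0.4423, -0.0049, 0.2805]
tool_rot: [0.003, 0.03, 1.0, -0.0]
contact_force: [0.7, 0.3, -0.6]
gripper_width: 0.001
grasp_force: 0.0
```

```bash
python3 - <<'E'
from h import *
f=cam('scene'); c=f['pixels'][90:300,120:400]; cv2.imwrite('pics/s6.png',cv2.resize(c,(800,600),interpolation=cv2.INTER_CUBIC))
dl([.644,-.017,.209])
H=np.array([.641,-.015,.104])
for a in (1.4,1.6,1.8):
  p=H+[-.107*np.cos(a)*.998,.107*np.cos(a)*.06,.107*np.sin(a)]; p=[p+[.0027,.045,0],p-[.0027,.045,0]]
  print(a,((proj(f,p)-[120,90])*2.857).round().tolist())
E
```

```text
t 8.55 tcp [ 0.443  -0.005   0.2793] F [ 0.2  -0.49  0.89] w -0.001
[ 0.644 -0.017  0.209] ->cm [-20.11   0.03   7.1 ]
tool axes (cols) [[-0.998, 0.061, 0.004], [0.061, 0.998, -0.001], [-0.004, -0.0, -1.0]]
1.4 [[554.0, 202.0], [458.0, 263.0]]
1.6 [[581.0, 213.0], [484.0, 276.0]]
1.8 [[607.0, 230.0], [511.0, 295.0]]
```

View pics/s6.png

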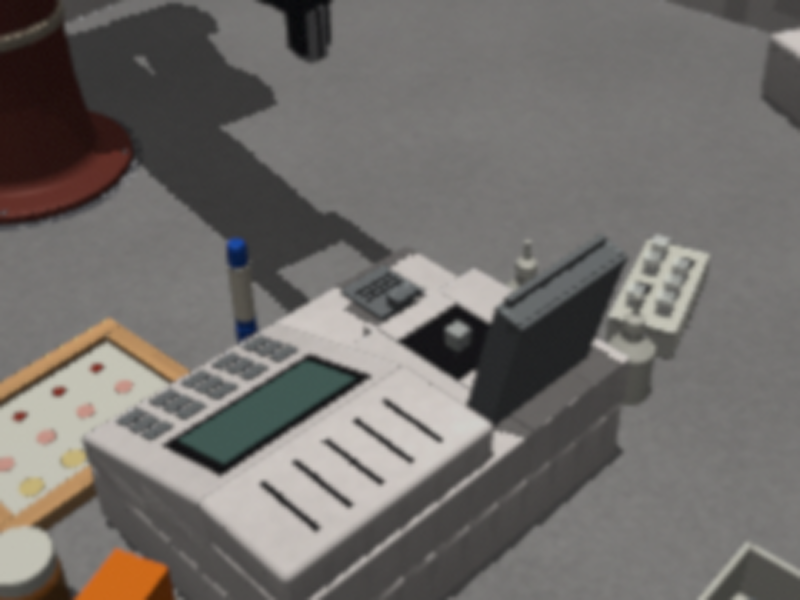

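The lid's lip runs from (508,302) to (605,237), which matches the 1.8 rad projection, so it is on its stop. The cuvette (458,333), marker and bottles stand where they were, and the hand is clear.

```bash
python3 -c "
from plant import *
print(job_done())"
```

```text
the job is handed in; nothing more can be done
None
```

The job is handed in: I pressed the tab, the lid sprang up, I pushed it back onto its open stop at about 1.8 rad, and took the hand away after about 8.6 s, with the cuvette and the nearby items in view still in place.

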